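Hook the cover under the melter's lip and swing it shut

TASK

Close the empty chocolate melter: lift the steel cover by its black grip off the sloping stand, tuck its tongue under the lip at one end of the melter while the other end of the cover is still raised, then swing that end down gently, without letting it drop, until the cover lies flat and fully home on the ledge inside the rim, and let go. Leave the jar, the bowl and the spatula where they are.

Things in the scene. Friction and masses are not known exactly. Their poses are not given: they have to be found in the camera images.
- cover: Loose flat stainless cover, about 0.35 kg, 176 long (x) x 108 wide (y) x 5 thick, with a narrower tongue (80 wide, the last 20 of the length) at its -x end and an upright black grip on top. Origin: centre of the underside of the 176 x 108 outline; +x runs from the tongue towards the free end, z is out of the top face. At the start it lies on the sloping stand, tongue end down, against the stand's ledge.
- cover_tongue (a point): Middle of the tip of the cover's tongue, at mid-thickness: 88 along -x and 2.5 up from the cover's origin; axes as the cover.
- cover_grip (a point): Point to hold the grip: in the cover's frame 12 along +x, 30 above the underside; axes as the cover. The grip is an upright black slab, 14 thick (along the cover's x), 64 wide (along y), standing from the plate to 47 above the cover's underside. Hold it across the 14, fingers pointing square to the plate.
- melter: Chocolate melter, a fixed stainless box about 206 long (x) x 134 wide (y), 150 tall with its guard, open empty well on top, dials on its -x face. Origin: on the table under the middle of the cover's place; z up, yaw varies. The lip is at its -x end (roughly towards the robot), the splash guard at its +x end.
- melter_seat (a point): Centre of the cover's place, on the ledge where the cover rests (110 above the table); axes as the melter. Home: the cover's origin here, its x along this x. The place is 182 long, from an end wall at x = -91 to the splash guard at x = +91, and 118 wide between side rims at y = -59 and +59 that stand 8 above the ledge. The ledge is a band about 15 wide around the 150 x 88 well.
- melter_lip (a point): Middle of the lip's free edge, on its underside: 75 along -x from the seat and 14 above the ledge; axes as the melter. The lip is a fixed plate 5 thick, the whole width, overhanging the end wall by 16. Because of lip and guard the cover goes in only tilted, tongue first: 12 to 30 degrees suits.
- melter_guard (a point): Middle of the top edge of the splash guard, 95 along +x from the seat, 40 above the ledge; axes as the melter. The guard is an upright fixed plate 8 thick, the whole width.
- stand: Fixed steel stand, a plate 190 x 120 sloping at 25 degrees, low towards its -x side (roughly towards the robot), with a 12 high ledge at the low end, about 115 tall. Origin: on the table under the plate's middle; z up, yaw varies. The plate's top face is 75 above the table at the middle.
- jar: Bystander: closed amber jar, 64 across, 95 tall, loose; origin under its centre.
- bowl: Bystander: small steel bowl, 124 across, 55 tall, loose; origin under its centre.
- spatula: Bystander: spatula with wooden handle lying on the table, loose; origin under it on the table, lies along its x.

How it is judged:
By the outcome, as a careful person would: the job done as asked, in the order asked, and still so for the second after the job is handed in, with the robot touching nothing.
It also fails if it takes over 48 s, if anything falls off the work surface, if the arm or the gripper's body presses on something with over 40 N, if the wrist force passes 120 N, or if a joint passes its speed limit or range.

ROBOT

A 6-joint arm with a two-finger parallel gripper is mounted at the origin on the work surface. World frame = base frame: x ahead of the robot, y to its left, z up, the work surface at z = 0. Lengths are in mm, angles in degrees, forces in N, time in s.
With the tool pointing down it reaches from about 300 to 850 mm from the base axis. Payload 4.2 kg.
Tool frame: the origin (TCP) lies between the finger pads; the fingertips stand 19 mm ahead of it and the grasp point (between the pads) is the TCP (env.tips_ahead is the distance from the TCP to the fingertips, in mm); z points along the fingers, y is the direction in which the jaws open and shut (so a half turn about z gives the same grasp; the last joint's range is limited). The gripper opens to 91 mm and grips with 3 to 60 N. Pads are 32 mm wide; open, the fingers measure 118 mm over their backs; the gripper's body (76 mm by 178 mm) begins 60 mm behind the grasp point.
Start: joints at [-75.917, 18.312, 89.639, -0, 72.044, -1.146], TCP at [151.044, -554.822, 232.976] pointing down, gripper open.
Joint ranges: [-177.97, 177.97], [-48.28, 115.42], [12.27, 149.76], [-77.06, 257.06], [2.81, 150.46], [-146.56, 146.56]. Speed limits (degrees/s): [147.25, 147.25, 180, 180, 180, 180].

INTERFACE

Orientations are given as [roll, pitch, yaw] about the fixed x, y, z axes, in that order (R = Rz(yaw) Ry(pitch) Rx(roll)).
In Python, from workcell import telemetry, viewer, job_done, env gives the robot as it stands. The module is installed in compiled form; this text tells all that it offers.
- The arm moves only by the shell command python3 -m jog 'ROWS' [FORCE]. ROWS is JSON, a list of rows, each a list of 3 entries, a list of its own where there are three numbers: the shift along the tool's x, y, z in cm, then the turn about the tool's z in degrees, then the opening, from 0 (shut) to 1 (fully open). A call has 1 to 10 rows; each row shifts and turns the pose as measured when the row begins, along the tool's axes as they then stand; what a row does not reach is not made up. A row lasts 1/8 s, in which the tool goes at most 62.5 mm and 10.7 degrees, less where a joint would pass 70% of its speed; a pose out of reach is approached as far as the arm can. A call is refused whole if a number of a shift passes 6.25 or a number of a turn 10.7, either way. A call with a gripper value outside its range is refused whole. The fingers move at their own pace and stop on an object; FORCE is the grip in N (left out, the last holds). Time passes only in rows, so rows that do not move let the fingers close. It gives the time, the measured TCP pose, the force and the opening at its end, in the units of the state.
- telemetry.state(): the state, without advancing time (a new reading comes with each control period).
- viewer.grab_frame(name): name is "scene" or "top" or "wrist"; returns a dict with "color" (400x640x3 uint8, red, green, blue), "K" (3x3 intrinsics, pixels), "k1" (the pictures are not rectified: a ray, as slopes to the right and down, at radius r is drawn at 1 + k1 r^2 times it, then the intrinsics apply), "rvec" (rotation vector, rad) and "tvec" (3), from world to camera coordinates, as OpenCV has them. Camera axes: x right, y down, z forward; pixel columns grow to the right and rows downward; lengths in mm; the calibration is good to about 2 mm. A picture is of the moment at which its call begins. There is no depth.
- job_done(): hands the job in, once; it reports no verdict.
The state is a dict: "time_s": time; "qpos": joint angles; "qvel": joint speeds; "effort": joint torques, N m; "ee_pos": TCP position; "ee_rot": TCP orientation; "force": force on the tool from outside, world axes, zero at the start; "torque": the same for the moment, N m; "gripper_width": finger opening in mm.
Only numpy, scipy, OpenCV 4.12 (cv2) and the standard library are available. Lean on these libraries where they do the work, as an engineer would, in place of code of your own. Each camera call takes 0.05 s, during which the arm holds its last target. There are 200 camera calls.

## Working session

There is one attempt and no reset: what is moved stays moved. The work goes in short steps, Python scripts to look and compute and a shell command to move; the robot and the scene stay as the last step left them, time stands still between calls to the robot, and variables do not carry over. Pictures are saved under pics/ and viewed, about 8 in all and at most 12, crops included, and the job is handed in when it is done.

```bash
mkdir -p pics; python3 - <<'E'
from workcell import telemetry, viewer, env
import cv2, pickle
fs={n:viewer.grab_frame(n) for n in("scene","top")}
pickle.dump(fs,open('f0.pkl','wb'))
for n,f in fs.items():
    cv2.imwrite(f'pics/{n}0.png',f['color'][:,:,::-1]); print(n,f['K'],f['k1'],f['rvec'],f['tvec'])
print(telemetry.state())
print([a for a in dir(env) if a[0]!='_'])
E
python3 -m jog '[[[0,0,0],[0,2,0],1]]'
```

```text
scene [[372.07811709   0.         321.8236784 ]
 [  0.         372.07811709 200.54508541]
 [  0.           0.           1.        ]] 0.008929831396464076 [ 2.01088591  1.37911725 -0.58951858] [-128.58027299 -360.57329944 1519.20073363]
top [[399.94469955   0.         323.9189999 ]
 [  0.         399.94469955 203.44335154]
 [  0.           0.           1.        ]] -0.07003424542459563 [ 2.17316515 -2.13717186  0.15268271] [-117.47783662  622.21571801 1122.14672356]
{'time_s': 0.1, 'qpos': array([-7.59159472e+01,  1.83486577e+01,  8.96971265e+01, -1.42893928e-03,
        7.20444500e+01, -1.14671707e+00]), 'qvel': array([ 0.08013822, -0.18908627, -0.10553007, -0.02398738,  0.10313033,
       -0.02853003]), 'effort': array([-1.74628235e-04, -4.13333023e+01, -2.32510078e+01,  7.28088920e-02,
        4.22292470e-02, -6.42153373e-05]), 'ee_pos': array([ 150.94394155, -554.41457691,  232.21303249]), 'ee_rot': array([-1.79909757e+02, -4.47450123e-04,  1.52312111e+01]), 'force': array([-0.59562029, -0.28664248, -0.15075777]), 'torque': array([-0.01670631,  0.04148027,  0.05886334]), 'gripper_width': 91.17826874231287}
['Unreachable', 'tips_ahead']schema error: expected a number
```

View pics/scene0.png

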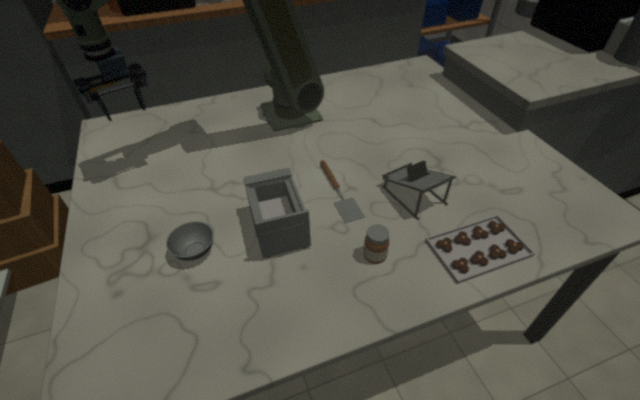

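View pics/top0.png

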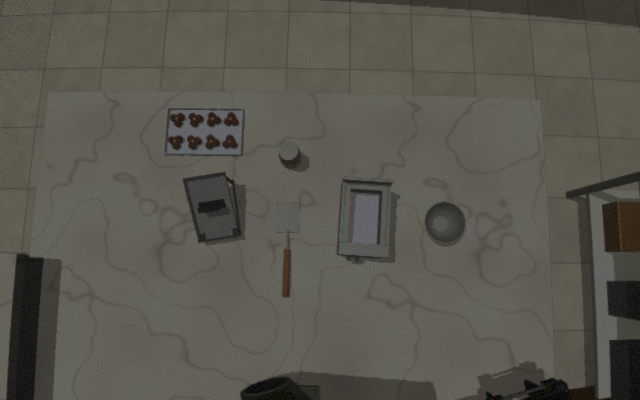

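Scene: stand with cover at about (210,207) in top and (420,180) in scene. The melter is at (365,218) in top and (277,210) in scene. The tool stays vertical, because turns are only about tool z. So I will hold the grip across its 64 width and let the jaw axis be the hinge. I need enlarged crops to pick points.

```bash
python3 - <<'E'
import cv2, pickle, numpy as np
fs=pickle.load(open('f0.pkl','rb'))
def crop(n,x,y,w,h,s):
    c=fs[n]['color'][y:y+h,x:x+w,::-1]
    c=np.clip(255*(c/255.)**.6*1.1,0,255).astype(np.uint8)
    c=cv2.resize(c,None,fx=s,fy=s,interpolation=cv2.INTER_CUBIC)
    for i in range(0,w,10): cv2.putText(c,str(x+i),(i*s,8),0,.3,(0,255,255)) if i%20==0 else 0; cv2.line(c,(i*s,10),(i*s,14),(0,255,255))
    for i in range(0,h,10): cv2.putText(c,str(y+i),(0,i*s+4),0,.3,(0,255,0)); 
    return c
a=np.hstack([crop('top',175,165,80,90,5)[:, :400],crop('top',325,170,80,90,5)])
cv2.imwrite('pics/crop1.png',a)
b=np.hstack([crop('scene',375,150,85,75,5)[:,:400],crop('scene',240,160,80,75+20,5)[:375]])
cv2.imwrite('pics/crop2.png',b)
E
```

```text
(no output)
```

View pics/crop1.png

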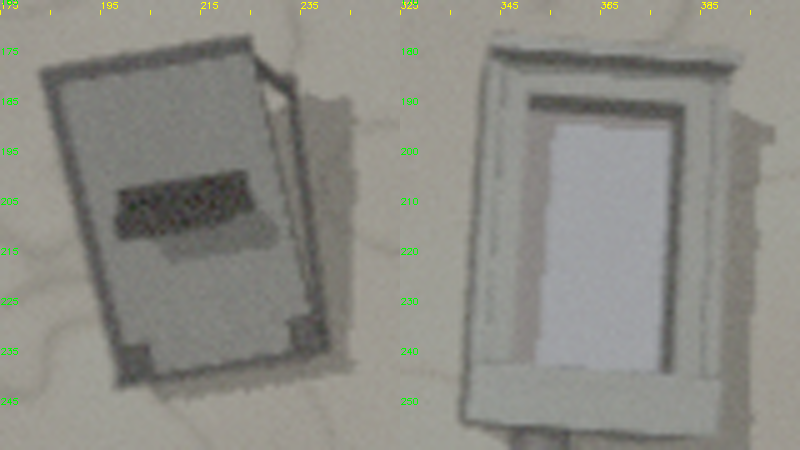

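```bash
cat > h.py <<'E'
import numpy as np, cv2
def ray(f,u,v):
    p=cv2.undistortPoints(np.array([[[u,v]]],float),f['K'],np.array([f['k1'],0,0,0.]))[0,0]
    R,_=cv2.Rodrigues(np.array(f['rvec'],float)); t=np.array(f['tvec'],float).ravel()
    d=R.T@np.array([p[0],p[1],1]); return -R.T@t,d/np.linalg.norm(d)
def onz(f,u,v,z):
    c,d=ray(f,u,v); return c+d*(z-c[2])/d[2]
def proj(f,P):
    return cv2.projectPoints(np.array(P,float).reshape(-1,3),np.array(f['rvec'],float),np.array(f['tvec'],float),f['K'],np.array([f['k1'],0,0,0.]))[0][:,0]
E
python3 - <<'E'
import pickle; from h import *
np.set_printoptions(precision=1,suppress=True)
fs=pickle.load(open('f0.pkl','rb'));t=fs['top']
print('cam',ray(t,0,0)[0],ray(fs['scene'],0,0)[0])
g=lambda px,py,z,x0=175,y0=165:onz(t,x0+px/5,y0+py/5,z)
m=lambda px,py,z:g(px-400,py,z,325,170)
for n,f,a in [('lip edge',m,[(470,362,129),(720,378,129)]),('lip outer',m,[(463,420,129),(718,435,129)]),('guard in',m,[(490,48,150),(737,68,150)]),
  ('stand hi',g,[(42,72,115),(250,38,115)]),('stand lo',g,[(120,385,40),(328,350,40)]),('slab top far',g,[(118,190,121),(247,172,121)]),('slab low near',g,[(118,240,118),(255,210,118)])]:
    P=[f(*q) for q in a]; d=P[1]-P[0]; print(n,*P,'mid',(P[0]+P[1])/2,'len',np.hypot(*d[:2]),'ang',np.degrees(np.arctan2(d[1],d[0]))+90)
E
```

```text
cam [ 468.2 -100.  1196.2] [1293.4 -339.5  816.3]
lip edge [ 508.5 -148.3  129. ] [ 502.  -281.8  129. ] mid [ 505.2 -215.1  129. ] len 133.6348983475173 ang -2.7859496275610667
lip outer [ 477.8 -145.   129. ] [ 471.8 -280.7  129. ] mid [ 474.8 -212.8  129. ] len 135.80635474590838 ang -2.5162645505051984
guard in [ 674.5 -156.2  150. ] [ 666.1 -288.2  150. ] mid [ 670.3 -222.2  150. ] len 132.27327995034724 ang -3.6371302718369094
stand hi [674.7 283.3 115. ] [695.6 168.2 115. ] mid [685.1 225.7 115. ] len 117.00601366084753 ang 10.279598653785868
stand lo [505.6 252.6  40. ] [528.2 132.3  40. ] mid [516.9 192.5  40. ] len 122.36011569739097 ang 10.643911860046117
slab top far [608.8 234.9 121. ] [619.9 164.5 121. ] mid [614.3 199.7 121. ] len 71.24120476765117 ang 8.969315728344654
slab low near [581.7 234.3 118. ] [599.5 159.9 118. ] mid [590.6 197.1 118. ] len 76.49586836005828 ang 13.439568561717707
```

View pics/crop2.png

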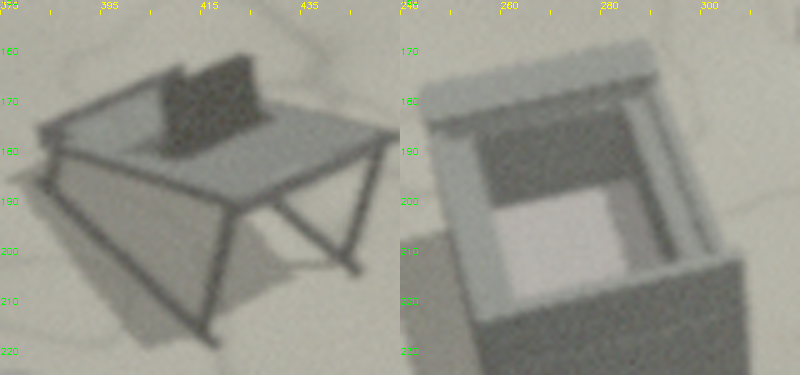

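Melter seat is about (580,-218), yaw -3°. Stand yaw is about 10.7°, with the grip near (595,205). I'll move above the grip and check with the wrist camera.

```bash
python3 -m jog '[[[4.2,-4.1,-0.3],0,1],[[4.2,-4.1,-0.3],0,1],[[4.2,-4.1,-0.3],0,1],[[4.2,-4.1,-0.3],0,1],[[4.2,-4.1,-0.3],0,1],[[4.2,-4.1,-0.3],0,1],[[4.2,-4.1,0],0,1],[[4.2,-4.1,0],0,1],[[4.2,-4.1,0],0,1],[[4.2,-4.1,0],0,1]]' 25
```

```text
time_s: 1.35
ee_pos: [455.9, -36.4, 249.1]
ee_rot: [-179.8, -0.1, 14.7]
force: [0.9, -1.0, 0.2]
gripper_width: 91.3
```

```bash
python3 -m jog '[[[4.2,-4.6,0],1,1],[[4.2,-4.6,0],1,1],[[4.2,-4.6,0],1,1],[[4.2,-4.6,0],1,1],[[0,0,0],0,1],[[0,0,0],0,1]]'
cat > look.py <<'E'
import sys,pickle,cv2,numpy as np
from workcell import viewer,telemetry
n,name=sys.argv[1:3]
f=viewer.grab_frame(n); f['st']=telemetry.state(); pickle.dump(f,open(name+'.pkl','wb'))
c=np.clip(255*(f['color'][:,:,::-1]/255.)**.6*1.1,0,255).astype(np.uint8)
if len(sys.argv)>3:
    x,y,w,h,s=map(int,sys.argv[3:8]); c=cv2.resize(c[y:y+h,x:x+w],None,fx=s,fy=s,interpolation=cv2.INTER_CUBIC)
cv2.imwrite(f'pics/{name}.png',c); print(f['st']['ee_pos'],f['st']['ee_rot'])
E
python3 look.py wrist w1
```

```text
time_s: 2.1
ee_pos: [576.8, 185.8, 246.2]
ee_rot: [-179.9, 0.2, 10.9]
force: [-0.4, 0.0, 0.1]
gripper_width: 91.3
[576.74572923 185.66718077 246.28319986] [-179.86412595    0.19055743   10.90899152]
```

View pics/w1.png

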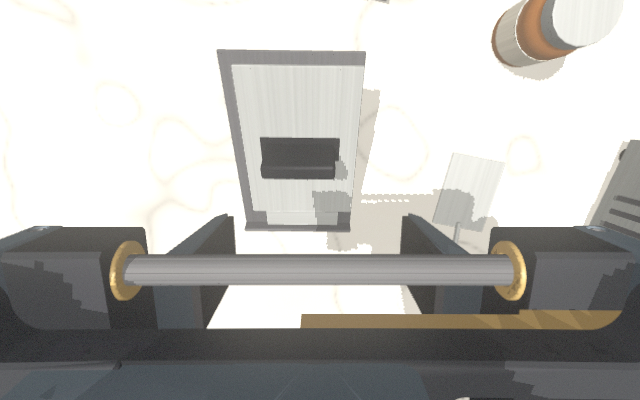

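```bash
python3 - <<'E'
import pickle; from h import *
np.set_printoptions(precision=1,suppress=True)
f=pickle.load(open('w1.pkl','rb')); print('cam',ray(f,0,0)[0])
for n,a in [('cover far',[(232,67,114.6),(362,67,114.6)]),('stand far',[(220,52,115),(364,52,115)]),('slab base far',[(262,138,86),(339,138,86)]),('slab top near',[(262,178,118),(335,179,118)]),('slab top far',[(262,163,123),(336,164,123)]),('stand near',[(246,230,35),(350,230,35)])]:
    P=[onz(f,*q) for q in a]; d=P[1]-P[0]; print(n,*P,'mid',(P[0]+P[1])/2,'len',np.hypot(*d[:2]),'ang',np.degrees(np.arctan2(d[1],d[0]))+90)
E
```

```text
cam [644.  197.4 398.9]
cover far [668.3 273.1 114.6] [688.3 170.  114.6] mid [678.3 221.6 114.6] len 105.10400430855782 ang 10.935163536257889
stand far [677.6 283.8 115. ] [699.4 170.9 115. ] mid [688.5 227.4 115. ] len 114.96796829401215 ang 10.946588715611867
slab base far [614.4 245.5  86. ] [628.1 174.5  86. ] mid [621.2 210.   86. ] len 72.26879986235666 ang 10.934855983599633
slab top near [583.5 235.5 118. ] [594.7 173.1 118. ] mid [589.1 204.3 118. ] len 63.42328155492642 ang 10.14316294881931
slab top far [597.3 236.7 123. ] [608.3 175.3 123. ] mid [602.8 206.  123. ] len 62.428626338614926 ang 10.1615436167733
stand near [500.9 256.   35. ] [524.1 136.4  35. ] mid [512.5 196.2  35. ] len 121.795329215563 ang 10.943796023875507
```

```bash
python3 - <<'E'
import pickle; from h import *
np.set_printoptions(precision=1,suppress=True)
f=pickle.load(open('w1.pkl','rb')); s=pickle.load(open('f0.pkl','rb'))['scene']
for z in (80,118,123): print(z,proj(s,[[597.3,236.7,z],[608.3,175.3,z],[589,204,z-5]]).tolist())
def tri(a,b):
    (c1,d1),(c2,d2)=a,b; A=np.array([d1,-d2]).T; t=np.linalg.lstsq(A,c2-c1,rcond=None)[0]; p,q=c1+t[0]*d1,c2+t[1]*d2; return (p+q)/2,np.linalg.norm(p-q)
print(tri(ray(f,262,163),ray(s,425,161.4)))
print(tri(ray(f,336,164),ray(s,407.5,166)))
print('stand far corners',tri(ray(f,220,52),ray(s,455,177)),tri(ray(f,364,52),ray(s,422,192)))
E
```

```text
80 [[422.41671392533, 171.87921192981062], [406.3086878791957, 179.16450495407912], [411.2144999016541, 174.1003049245474]]
118 [[424.6953777023224, 162.03450844176146], [408.22849993833984, 169.30241148022182], [413.2147592533015, 164.32241711113613]]
123 [[425.0036738204163, 160.70295959676906], [408.48838346580897, 167.96779895271564], [413.4853761527555, 162.99996152213666]]
(array([596.9, 237.3, 120. ]), np.float64(0.40332119762432594))
(array([607.5, 174.1, 129. ]), np.float64(4.651792288109325))
stand far corners (array([678.6, 286.2, 109.6]), np.float64(1.592034558385524)) (array([699.2, 169. , 110. ]), np.float64(3.7488060026724397))
```

```bash
python3 -m jog '[[[1.5,-0.8,3],0,1],[[1.4,-0.7,3],0,1],[[0,0,2],0,1],[[0,0,0],0,1]]'
```

```text
time_s: 2.65
ee_pos: [601.3, 200.2, 166.7]
ee_rot: [-179.9, 0.1, 10.5]
force: [-0.2, 1.0, -0.1]
gripper_width: 90.9
```

```bash
python3 -m jog '[[[0.2,-0.6,2],0,1],[[0,0,2],0,1],[[0,0,1],0,1],[[0,0,0],0,1]]'
```

```text
time_s: 3.15
ee_pos: [603.7, 203.5, 121.6]
ee_rot: [-179.9, -0.4, 10.3]
force: [-0.3, 0.4, -0.2]
gripper_width: 90.8
```

```bash
python3 -m jog '[[[0,-0.35,0.8],0,1],[[0,0,0.6],0,1],[[0,0,0.3],0,1],[[0,0,0],0,1]]'; python3 look.py wrist w2 100 80 420 300 1
```

```text
time_s: 3.65
ee_pos: [604.5, 207.4, 106.5]
ee_rot: [-179.8, -0.6, 10.2]
force: [-0.9, -0.2, 1.9]
gripper_width: 90.9
[604.4847192  207.34505367 106.46939622] [-179.84422884   -0.64370124   10.24043627]
```

View pics/w2.png

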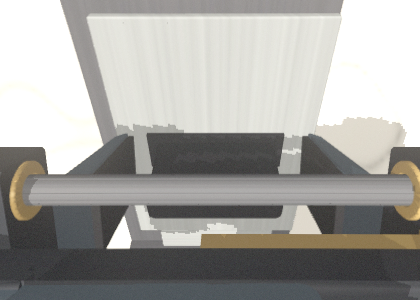

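The slab (crop columns 147–285) sits centred between the fingers (130–305), so I'll close.

```bash
python3 -m jog '[[[0,0,0],0,0.6],[[0,0,0],0,0.6],[[0,0,0],0,0.6],[[0,0,0],0,0.6],[[0,0,0],0,0.6],[[0,0,0],0,0.6]]' 25
```

```text
time_s: 4.45
ee_pos: [604.3, 207.6, 106.5]
ee_rot: [-179.8, -0.6, 10.2]
force: [-0.1, 0.1, 1.0]
gripper_width: 63.9
```

```bash
python3 -m jog '[[[0,0,-0.3],0,0.5],[[0,0,-0.5],0,0.5],[[0,0,-1],0,0.5],[[0,0,-1.5],0,0.5],[[0,0,-2],0,0.5],[[0,0,-2],0,0.5],[[0,0,-2],0,0.5],[[0,0,-2],0,0.5],[[0,0,-1],0,0.5],[[0,0,0],0,0.5]]' 30; python3 look.py scene s2 340 90 130 120 5
```

```text
time_s: 5.7
ee_pos: [602.8, 206.8, 238.4]
ee_rot: [-179.8, -0.8, 10.2]
force: [-0.5, -1.0, -3.1]
gripper_width: 63.9
[602.58020358 206.72455301 237.75607857] [-179.80123615   -0.68956236   10.22885553]
```

View pics/s2.png

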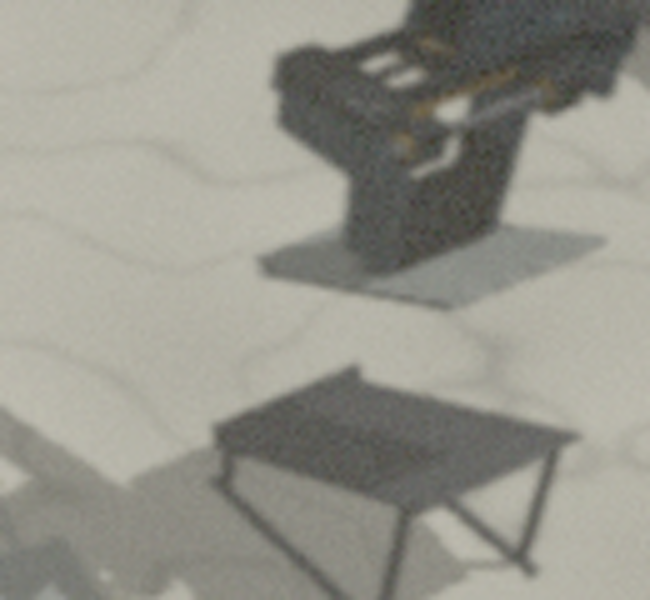

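Lifted cleanly, with the cover still tilted. Its free-end corners are at scene px (461,138) and (430,151), and its tongue-side corner is at (392,143). I'll intersect those rays with the vertical planes of the cover's sides to get the tilt.

```bash
cat > tilt.py <<'E'
from h import *
def vp(f,st,u,v,yoff):
    """ray on vertical plane at cover y=yoff through TCP; returns (along x, z) relative to TCP"""
    yaw=np.radians(st['ee_rot'][2]); ex=np.array([np.cos(yaw),np.sin(yaw),0]); ey=np.array([-ex[1],ex[0],0])
    c,d=ray(f,u,v); r=c-st['ee_pos']; t=(yoff-r@ey)/(d@ey); p=r+t*d; return np.array([p@ex,p[2]])
E
python3 - <<'E'
import pickle; from tilt import *
f=pickle.load(open('s2.pkl','rb')); st=f['st']
a=vp(f,st,430,151,-54);b=vp(f,st,392,143,-54);c=vp(f,st,461,138,54)
print(a,b,c); d=a-b; print('tilt',np.degrees(np.arctan2(d[1],d[0])),np.hypot(*d))
for th in (0,10,15,20,25):
    R=np.array([[np.cos(np.radians(th)),-np.sin(np.radians(th))],[np.sin(np.radians(th)),np.cos(np.radians(th))]])
    print(th,R@[76,-29],R@[-80,-29])
E
```

```text
[79.82802885  6.61491364] [-58.72348873 -54.71122128] [78.93516533  4.19370885]
tilt 23.875299310633412 151.51705464186065
0 [ 76. -29.] [-80. -29.]
10 [ 79.88118638 -15.36216333] [-73.74882309 -42.45127905]
15 [80.91611511 -8.34160153] [-69.7683138  -48.71737257]
20 [81.33522334 -1.25755511] [-65.25682551 -54.61269747]
25 [81.13532141  5.83606207] [-60.24869337 -60.09238676]
```

Tilt is about 24–25°, as wanted. I'll carry the cover over to the melter, high, turning to yaw -3°.

```bash
python3 -m jog '[[[-0.2,1,-0.4],0.5,0.5],[[-0.4,2.5,-0.4],1.4,0.5],[[-0.6,3.5,-0.3],1.6,0.5],[[-0.6,4,0],1.6,0.5],[[-0.5,4.5,0],1.6,0.5],[[-0.4,4.5,0],1.6,0.5],[[-0.3,4.5,0],1.6,0.5],[[-0.2,4.5,0],1.6,0.5],[[-0.1,4.5,0],1.6,0.5],[[0,4,0],0.5,0.5]]'
```

```text
time_s: 7.0
ee_pos: [584.3, -184.9, 240.9]
ee_rot: [-179.9, 0.2, -3.8]
force: [-0.2, -0.6, -2.8]
gripper_width: 63.7
```

```bash
python3 -m jog '[[[0.8,1.3,0],-0.4,0.5],[[0.8,1.2,0],-0.3,0.5],[[0.1,0.6,0],0,0.5],[[0,0,0],0,0.5],[[0,0,0],0,0.5]]'; python3 look.py top t2 315 150 100 120 5; python3 look.py wrist w3;python3 look.py scene s3 220 100 130 120 5; cd pics; python3 -c "
import cv2,numpy as np
a=cv2.imread('t2.png');b=cv2.imread('s3.png');c=cv2.imread('w3.png')
a=cv2.resize(a,(400,480));b=cv2.resize(b[:, :],(400,369))
o=np.zeros((480,800,3),np.uint8);o[:,:400]=a;o[:369,400:]=b;cv2.imwrite('m3.png',o)"
```

```text
time_s: 7.62
ee_pos: [598.9, -219.1, 238.9]
ee_rot: [-179.8, 0.4, -3.2]
force: [0.7, -0.2, -2.2]
gripper_width: 63.6
[ 598.93795233 -219.01234559  238.8956551 ] [-179.76178951    0.41830473   -3.18241021]
[ 598.927004   -219.14198941  238.97913224] [-179.77170393    0.41030144   -3.19159464]
[ 598.92573142 -219.28424643  239.03457226] [-179.78045328    0.40046902   -3.20274512]
```

View pics/w3.png

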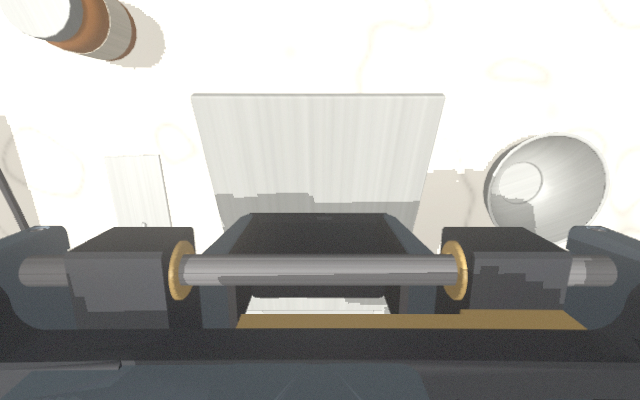

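The wrist view shows the cover centred, with its free edge level at row 95 (cols 193–444). I get the tilt from this edge, since its 108 mm length gives the depth.

```bash
python3 - <<'E'
import pickle; from tilt import *
np.set_printoptions(precision=1,suppress=True)
f=pickle.load(open('w3.pkl','rb')); st=f['st']
c,d1=ray(f,193,96); _,d2=ray(f,444,96)
k=108/np.linalg.norm(d1/ d1.dot(d1+d2)-d2/d2.dot(d1+d2))
P=[c+k*d/d.dot(d1+d2) for d in(d1,d2)]; m=(P[0]+P[1])/2-st['ee_pos']
yaw=np.radians(st['ee_rot'][2]); ex=np.array([np.cos(yaw),np.sin(yaw),0]); ey=np.array([-ex[1],ex[0],0])
r=[m@ex,m[2]]; print('edge rel TCP',r,m@ey,'yaw err',np.degrees(np.arctan2(*( (P[0]-P[1])@ex,(P[0]-P[1])@ey))))
print('tilt from z',np.degrees(np.arctan2(r[1],r[0])-np.arctan2(-26.6,73.7)), 'radius',np.hypot(*r),np.hypot(73.7,26.6))
E
```

```text
edge rel TCP [np.float64(76.71296613377964), np.float64(3.9047919347488858)] -1.3256347553726038 yaw err 0.046139366415412573
tilt from z 22.759578354220828 radius 76.81228139494428 78.353366232728
```

View pics/m3.png

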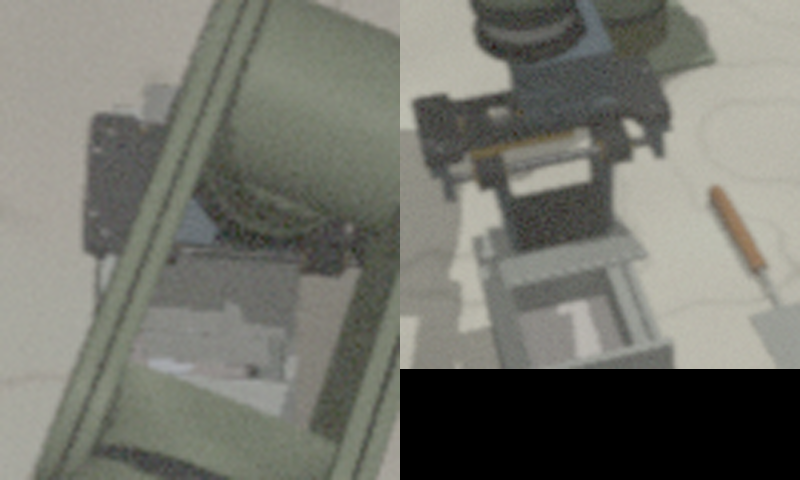

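```bash
python3 -m jog '[[[-0.05,0,1],0.1,0.5],[[0,0,1.2],0,0.5],[[0,0,1.2],0,0.5],[[0,0,1],0,0.5],[[0,0,0.5],0,0.5],[[0,0,0],0,0.5]]'
```

```text
time_s: 8.52
ee_pos: [597.3, -218.1, 185.4]
ee_rot: [-179.7, 0.5, -3.3]
force: [-1.2, 0.1, -3.5]
gripper_width: 64.0
```

```bash
python3 -m jog '[[[0,0,0.2],0,0.5],[[-0.5,0,0.05],0,0.5],[[-0.5,0,0],0,0.5],[[-0.3,0,0],0,0.5],[[0,0,0],0,0.5]]'; python3 look.py scene s4 230 130 110 100 6
```

```text
time_s: 9.15
ee_pos: [583.7, -217.6, 184.4]
ee_rot: [-179.8, 0.4, -3.3]
force: [0.4, 1.2, -2.3]
gripper_width: 64.0
[ 583.91556703 -217.69303756  184.40794625] [-179.78501894    0.38527465   -3.27572869]
```

View pics/s4.png

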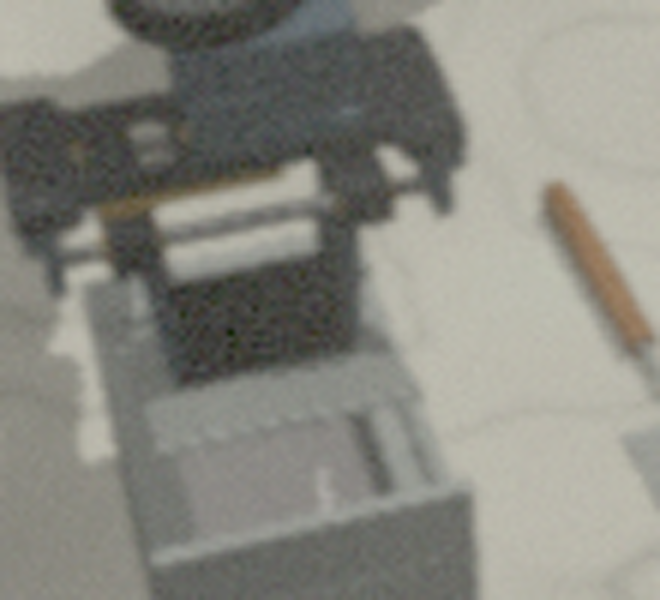

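No contact so far, and the cover's tilt looks unchanged (free end at about px (277,197)). I'll lower to find the ledge, then continue in.

```bash
python3 -m jog '[[[-0.4,0,0.15],0,0.5],[[-0.3,0,0.15],0,0.5],[[0,0,0],0,0.5]]'; python3 -m jog '[[[-0.1,0,0.2],0,0.5],[[0,0,0],0,0.5]]';python3 -m jog '[[[0,0,0.2],0,0.5],[[0,0,0],0,0.5]]'
```

```text
time_s: 9.57
ee_pos: [576.7, -217.3, 181.3]
ee_rot: [-179.8, 0.4, -3.3]
force: [-0.1, -0.2, -3.7]
gripper_width: 64.0
time_s: 9.82
ee_pos: [576.4, -217.4, 179.5]
ee_rot: [-179.8, 0.2, -3.3]
force: [1.3, 0.1, -2.3]
gripper_width: 63.8
time_s: 10.07
ee_pos: [576.8, -217.4, 178.6]
ee_rot: [-179.8, 0.2, -3.3]
force: [-0.2, 0.1, -1.4]
gripper_width: 64.0
```

```bash
python3 -m jog '[[[-0.2,0,0],0,0.5],[[0,0,0],0,0.5]]'; python3 -m jog '[[[-0.2,0,0],0,0.5],[[0,0,0],0,0.5]]';python3 -m jog '[[[-0.2,0,0],0,0.5],[[0,0,0],0,0.5]]'
```

```text
time_s: 10.32
ee_pos: [576.3, -217.3, 179.0]
ee_rot: [-179.9, -0.1, -3.3]
force: [1.5, -0.6, -2.1]
gripper_width: 63.7
time_s: 10.58
ee_pos: [575.9, -217.3, 179.4]
ee_rot: [-179.9, -0.3, -3.3]
force: [2.4, -0.8, -2.4]
gripper_width: 63.6
time_s: 10.82
ee_pos: [575.6, -217.3, 179.9]
ee_rot: [-179.9, -0.6, -3.3]
force: [2.6, -0.7, -2.2]
gripper_width: 63.5
```

There is slight resistance in -x, at the end wall, with the tip estimated at -85 to -90. I'll start the swing along the arc.

```bash
python3 -m jog '[[[0.15,0,0.25],0,0.5],[[0.17,0,0.25],0,0.5],[[0,0,0],0,0.5]]'; python3 -m jog '[[[0.17,0,0.25],0,0.5],[[0.17,0,0.25],0,0.5],[[0,0,0],0,0.5]]'; python3 look.py wrist w4
```

```text
time_s: 11.2
ee_pos: [578.4, -217.6, 176.3]
ee_rot: [-179.9, -0.5, -3.3]
force: [2.7, -0.2, 1.3]
gripper_width: 63.9
time_s: 11.58
ee_pos: [582.0, -217.8, 171.4]
ee_rot: [-179.9, -0.5, -3.3]
force: [2.6, 0.4, 3.5]
gripper_width: 64.0
[ 581.94417745 -217.81179912  171.42762604] [-179.92231798   -0.53460628   -3.27714133]
```

View pics/w4.png

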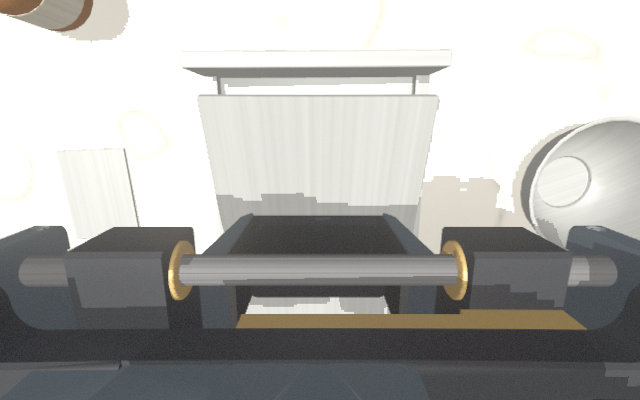

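The cover is swinging. Its free edge (row 96, cols 200–437) lies in front of the guard (rows 52–75) and parallel to it. I'll quantify that.

```bash
cat > edge.py <<'E'
import sys,pickle; from tilt import *
np.set_printoptions(precision=1,suppress=True)
n=sys.argv[1]; u1,u2,v1,v2=map(float,sys.argv[2:6])
f=pickle.load(open(n+'.pkl','rb')); st=f['st']
c,d1=ray(f,u1,v1); _,d2=ray(f,u2,v2)
k=108/np.linalg.norm(d1/ d1.dot(d1+d2)-d2/d2.dot(d1+d2))
P=[c+k*d/d.dot(d1+d2) for d in(d1,d2)]; M=(P[0]+P[1])/2; m=M-st['ee_pos']
yaw=np.radians(-3.); ex=np.array([np.cos(yaw),np.sin(yaw),0]); ey=np.array([-ex[1],ex[0],0])
r=[m@ex,m[2]]; S=np.array([579.8,-218.3,110])
print('edge in seat frame',(M-S)@ex,(M-S)@ey,M[2]-110,'tcp',(st['ee_pos']-S)@ex,(st['ee_pos']-S)@ey,'radius',np.hypot(*r))
th=np.arctan2(r[1],r[0])-np.arctan2(-26.6,73.7); print('tilt',np.degrees(th))
t=np.array([-102.3,-31.6]);R=np.array([[np.cos(th),-np.sin(th)],[np.sin(th),np.cos(th)]]);print('tip',R@t+[(st['ee_pos']-S)@ex,st['ee_pos'][2]-110])
q=sys.argv[6:]
for i in range(0,len(q),3):
    p=onz(f,*map(float,q[i:i+3]))-S; print('pt',p@ex,p@ey)
E
python3 edge.py w4 200 437 97 97 185 67 150 447 66 150 215 75 150 418 75 150 183 54 150 450 52 150
```

```text
edge in seat frame 78.94050119845345 -1.2464230717889822 58.03976759114033 tcp 2.11568847195804 0.5997493921533165 radius 76.89947617091401
tilt 17.320640302419395
tip [-86.1   0.8]
pt 94.7097449389592 65.038685949014
pt 94.4267407665363 -65.20811617580463
pt 90.95434176244542 50.46209425696891
pt 90.37369884272833 -51.15428326645362
pt 100.6866431953312 65.39114802304258
pt 100.83183866060536 -66.08548996570258
```

```bash
python3 -m jog '[[[0.17,0,0.28],0,0.5],[[0.17,0,0.28],0,0.5],[[0,0,0],0,0.5]]'; python3 -m jog '[[[0.16,0,0.28],0,0.5],[[0.16,0,0.28],0,0.5],[[0,0,0],0,0.5]]';  python3 -m jog '[[[0.1,0,0.28],0,0.5],[[0.1,0,0.28],0,0.5],[[0,0,0],0,0.5]]'; python3 look.py wrist w5
```

```text
time_s: 12.0
ee_pos: [585.8, -218.0, 165.5]
ee_rot: [-179.9, -0.6, -3.3]
force: [2.4, 1.7, 3.4]
gripper_width: 63.6
time_s: 12.38
ee_pos: [589.3, -218.2, 159.4]
ee_rot: [-179.9, -0.5, -3.3]
force: [3.6, -0.0, 3.6]
gripper_width: 63.7
time_s: 12.75
ee_pos: [592.1, -218.4, 153.6]
ee_rot: [-179.9, -0.6, -3.3]
force: [2.2, 0.4, 2.8]
gripper_width: 64.1
[ 592.05687058 -218.37933153  153.61764832] [-179.93522098   -0.63411132   -3.27376684]
```

View pics/w5.png

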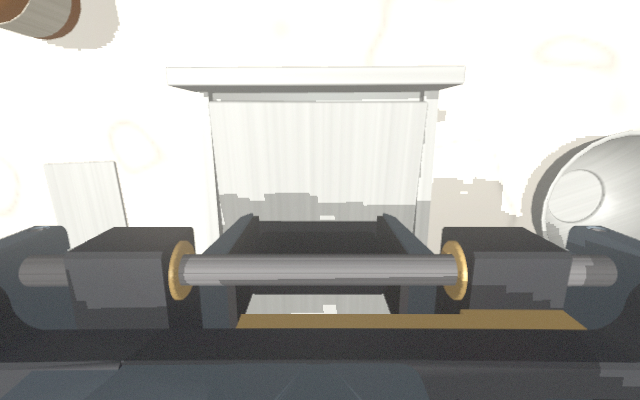

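The free edge (row 101, cols 210–425) is now between the rims and just inside the guard. That was picture 12, so from here I go by numbers.

```bash
python3 edge.py w5 210 425 102 102; python3 -m jog '[[[0.07,0,0.25],0,0.5],[[0.07,0,0.25],0,0.5],[[0,0,0],0,0.5]]'; python3 -m jog '[[[0.03,0,0.2],0,0.5],[[0.03,0,0.2],0,0.5],[[0,0,0],0,0.5]]'
```

```text
edge in seat frame 87.7164901263266 -0.840666859727057 24.955097858439046 tcp 12.244224857446593 0.562252232351242 radius 77.74544111658598
tilt 5.956354703320043
tip [-86.2   1.6]
time_s: 13.18
ee_pos: [594.1, -218.5, 148.5]
ee_rot: [-179.9, -0.7, -3.3]
force: [3.3, -0.0, 2.8]
gripper_width: 63.9
time_s: 13.55
ee_pos: [595.3, -218.7, 144.5]
ee_rot: [-180.0, -0.8, -3.3]
force: [3.4, -0.0, 2.3]
gripper_width: 64.3
```

```bash
for i in 1; do python3 -m jog '[[[0.02,0,0.15],0,0.5],[[0,0,0],0,0.5]]'; python3 -m jog '[[[0,0,0.15],0,0.5],[[0,0,0],0,0.5]]'; python3 -m jog '[[[0,0,0.15],0,0.5],[[0,0,0],0,0.5]]'; done
```

```text
time_s: 13.8
ee_pos: [595.6, -218.7, 142.9]
ee_rot: [-180.0, -0.8, -3.3]
force: [3.7, 0.3, 3.3]
gripper_width: 64.0
time_s: 14.05
ee_pos: [595.6, -218.8, 141.3]
ee_rot: [-180.0, -0.8, -3.3]
force: [3.0, 0.4, 2.4]
gripper_width: 63.7
time_s: 14.3
ee_pos: [595.7, -218.9, 139.8]
ee_rot: [-180.0, -0.8, -3.3]
force: [3.8, 0.1, 3.1]
gripper_width: 63.8
```

```bash
python3 -m jog '[[[0,0,0.15],0,0.5],[[0,0,0],0,0.5]]'; python3 -m jog '[[[0,0,0.15],0,0.5],[[0,0,0],0,0.5]]'; python3 look.py wrist w6; python3 - <<'E'
import pickle,numpy as np
for n in('w5','w6'):
    f=pickle.load(open(n+'.pkl','rb')); g=f['color'].mean(2)
    print(n,g[60:125,300:340].mean(1).astype(int).tolist()); print(g[120:128,180:240].mean(0).astype(int).tolist()); print(g[120:128,400:450].mean(0).astype(int).tolist())
E
```

```text
time_s: 14.55
ee_pos: [595.4, -218.9, 140.0]
ee_rot: [-180.0, -0.8, -3.3]
force: [2.9, -1.3, 1.2]
gripper_width: 63.5
time_s: 14.8
ee_pos: [595.2, -218.9, 140.0]
ee_rot: [-180.0, -0.8, -3.3]
force: [3.7, 0.4, 1.9]
gripper_width: 63.8
[ 595.27024257 -218.89044867  139.86375189] [-179.99832148   -0.85174629   -3.29239734]
w5 [238, 238, 238, 238, 238, 238, 203, 185, 217, 226, 225, 223, 221, 219, 217, 218, 219, 220, 221, 222, 223, 224, 226, 205, 156, 100, 69, 70, 70, 69, 69, 70, 107, 148, 161, 161, 161, 161, 161, 161, 171, 160, 161, 196, 205, 205, 205, 205, 205, 205, 204, 204, 204, 204, 204, 204, 204, 204, 204, 204, 203, 204, 203, 203, 203]
[238, 238, 238, 238, 237, 237, 237, 237, 237, 237, 238, 237, 237, 237, 237, 236, 235, 234, 232, 230, 227, 225, 224, 224, 225, 226, 227, 227, 226, 221, 201, 197, 208, 208, 208, 209, 211, 210, 210, 210, 210, 211, 210, 209, 207, 207, 210, 211, 212, 211, 212, 212, 212, 212, 212, 212, 212, 213, 213, 212]
[203, 204, 204, 203, 203, 202, 201, 204, 207, 209, 206, 201, 200, 199, 198, 199, 200, 199, 198, 196, 196, 196, 197, 199, 189, 178, 200, 207, 205, 205, 206
[... 263 characters left out ...]
70, 70, 70, 84, 133, 162, 162, 162, 161, 161, 161, 161, 193, 226, 224, 194, 204, 224, 225, 225, 225, 225, 225, 224, 224, 224, 224, 224, 224, 224, 223, 223]
[237, 237, 237, 237, 237, 236, 234, 233, 232, 230, 227, 225, 223, 223, 224, 225, 226, 226, 226, 225, 214, 160, 74, 74, 75, 78, 104, 137, 138, 138, 138, 170, 222, 232, 232, 226, 205, 227, 231, 231, 231, 232, 232, 232, 231, 231, 232, 232, 231, 230, 230, 232, 233, 233, 232, 232, 233, 234, 233, 233]
[218, 217, 218, 221, 223, 221, 217, 215, 213, 213, 213, 214, 213, 212, 209, 210, 211, 212, 214, 190, 150, 199, 215, 215, 161, 104, 92, 92, 94, 177, 215, 219, 215, 212, 209, 205, 203, 204, 204, 205, 206, 206, 205, 205, 206, 196, 189, 188, 188, 189]
```

```bash
python3 - <<'E'
import pickle,numpy as np
g=pickle.load(open('w6.pkl','rb'))['color'].mean(2)
for r in(110,113): print(r,[(c,int(v)) for c,v in zip(range(205,222),g[r-1:r+2,205:222].mean(0))],[(c,int(v)) for c,v in zip(range(412,432),g[r-1:r+2,412:432].mean(0))])
for c in (225,270,370,410): print(c,g[98:116,c-3:c+4].mean(1).astype(int).tolist())
E
python3 edge.py w6 215 421 109 109 200 73 150
```

```text
110 [(205, 110), (206, 137), (207, 138), (208, 138), (209, 175), (210, 225), (211, 233), (212, 233), (213, 234), (214, 227), (215, 209), (216, 225), (217, 229), (218, 229), (219, 229), (220, 230), (221, 230)] [(412, 207), (413, 206), (414, 206), (415, 204), (416, 204), (417, 205), (418, 206), (419, 208), (420, 187), (421, 205), (422, 217), (423, 217), (424, 216), (425, 161), (426, 102), (427, 93), (428, 93), (429, 93), (430, 177), (431, 217)]
113 [(205, 102), (206, 138), (207, 139), (208, 138), (209, 138), (210, 181), (211, 233), (212, 233), (213, 233), (214, 225), (215, 200), (216, 219), (217, 232), (218, 232), (219, 232), (220, 232), (221, 233)] [(412, 214), (413, 215), (414, 212), (415, 211), (416, 211), (417, 213), (418, 214), (419, 214), (420, 186), (421, 205), (422, 217), (423, 216), (424, 216), (425, 148), (426, 93), (427, 91), (428, 94), (429, 105), (430, 192), (431, 221)]
225 [137, 142, 142, 142, 142, 142, 142, 142, 142, 159, 184, 222, 234, 233, 232, 232, 232, 232]
270 [153, 152, 152, 152, 153, 152, 152, 152, 207, 213, 177, 212, 229, 229, 229, 228, 228, 229]
370 [160, 160, 160, 160, 160, 160, 202, 228, 229, 213, 187, 201, 222, 225, 225, 225, 224, 224]
410 [152, 152, 151, 151, 152, 197, 220, 220, 220, 220, 196, 195, 213, 216, 215, 215, 215, 215]
edge in seat frame 87.85103970082706 -1.4549866791167148 5.020301437157485 tcp 15.479942835214883 0.22001045995261964 radius 76.51648640521302
tilt 0.8994113998638197
tip [-86.3  -3.3]
pt 101.0322644830809 47.009905399417676
```

The free edge's top face comes out 5.0 mm above the ledge, which is the cover's thickness, so it is flat and down. It is straight and parallel to the guard. I'll press 1 mm, open partly and lift clear.

```bash
python3 -m jog '[[[0,0,0.1],0,0.5],[[0,0,0.1],0,0.5],[[0,0,0],0,0.6],[[0,0,0],0,0.76],[[0,0,0],0,0.8],[[0,0,0],0,0.8],[[0,0,0],0,0.8]]'
```

```text
time_s: 15.72
ee_pos: [590.7, -218.3, 136.0]
ee_rot: [-179.9, -0.2, -3.3]
force: [1.2, -0.4, -0.7]
gripper_width: 73.0
```

```bash
python3 -m jog '[[[0,0,-0.3],0,0.8],[[0,0,-0.5],0,0.8],[[0,0,-1],0,0.8],[[0,0,-2],0,0.8],[[0,0,-3],0,0.8],[[0,0,-3],0,0.8],[[0,0,-3],0,0.8],[[-2,0,-2],0,0.8],[[-3,0,0],0,0.8],[[0,0,0],0,0.8]]'; python3 look.py wrist w7; python3 look.py scene s7; python3 - <<'E'
import pickle; from h import *
f=pickle.load(open('w7.pkl','rb')); yaw=np.radians(-3.); ex=np.array([np.cos(yaw),np.sin(yaw),0]); ey=np.array([-ex[1],ex[0],0]); S=np.array([579.8,-218.3,110])
g=f['color'].mean(2)
for nm,u,v,z in[('free',88,0,5),('guard in',91,0,40),('guard out',99,0,40),('tip',-75,0,5),('side+',60,54,5),('side-',60,-54,5),('rim',60,59,8)]:
    print(nm,proj(f,[S+u*ex+v*ey+[0,0,z]]).round(1))
# along lines in seat plane z=+5: profile across free edge
def prof(us,vs,z): 
    P=proj(f,[S+u*ex+v*ey+[0,0,z] for u in np.atleast_1d(us) for v in np.atleast_1d(vs)]); return cv2.remap(g.astype(np.float32),P[:,0].astype(np.float32)[None],P[:,1].astype(np.float32)[None],1)[0].astype(int).tolist()
for v in(-40,0,40): print('free',v,list(zip(range(80,98),prof(np.arange(80,98),v,5))))
print('y+',list(zip(range(48,66),prof(60,np.arange(48,66),5)))); print('y-',list(zip(range(48,66),prof(60,-np.arange(48,66),5))))
E
```

```text
time_s: 16.98
ee_pos: [540.0, -215.9, 295.5]
ee_rot: [180.0, -0.6, -3.2]
force: [0.5, 0.1, 0.6]
gripper_width: 73.1
[ 541.23557649 -216.05233168  295.51392423] [179.93813707  -0.6903503   -3.23337133]
[ 541.72794465 -216.06736536  294.91799462] [179.95160254  -0.65618568  -3.21933011]
free [[316.   53.7]]
guard in [[315.8  41.5]]
guard out [[315.8  31. ]]
tip [[317.  219.2]]
side+ [[260.2  85.4]]
side- [[372.2  84.8]]
rim [[254.4  85. ]]
free -40 [(80, 225), (81, 227), (82, 227), (83, 226), (84, 226), (85, 226), (86, 227), (87, 225), (88, 202), (89, 212), (90, 172), (91, 162), (92, 159), (93, 150), (94, 102), (95, 68), (96, 69), (97, 68)]
free 0 [(80, 228), (81, 228), (82, 228), (83, 230), (84, 229), (85, 228), (86, 229), (87, 229), (88, 219), (89, 182), (90, 162), (91, 161), (92, 161), (93, 155), (94, 102), (95, 69), (96, 68), (97, 67)]
free 40 [(80, 236), (81, 236), (82, 235), (83, 236), (84, 236), (85, 236), (86, 236), (87, 237), (88, 228), (89, 167), (90, 153), (91, 153), (92, 153), (93, 150), (94, 87), (95, 71), (96, 71), (97, 70)]
y+ [(48, 232), (49, 233), (50, 232), (51, 230), (52, 222), (53, 230), (54, 235), (55, 235), (56, 235), (57, 177), (58, 133), (59, 85), (60, 189), (61, 230), (62, 234), (63, 233), (64, 231), (65, 232)]
y- [(48, 224), (49, 220), (50, 220), (51, 219), (52, 218), (53, 219), (54, 215), (55, 180), (56, 221), (57, 216), (58, 168), (59, 146), (60, 206), (61, 227), (62, 223), (63, 219), (64, 220), (65, 222)]
```

```bash
python3 - <<'E'
import pickle; from h import *
f=pickle.load(open('w7.pkl','rb')); yaw=np.radians(-3.); ex=np.array([np.cos(yaw),np.sin(yaw),0]); ey=np.array([-ex[1],ex[0],0]); S=np.array([579.8,-218.3,110]); g=f['color'].mean(2).astype(np.float32)
def prof(U,V,z):
    P=proj(f,[S+u*ex+v*ey+[0,0,z] for u in U for v in V]).astype(np.float32); return cv2.remap(g,P[:,0][None],P[:,1][None],1)[0].astype(int).tolist()
print('slab top z47',list(zip(range(-4,40,2),prof(range(-4,40,2),[-15],47))))
print('slab y z47',list(zip(range(-40,41,2),prof([12],range(-40,41,2),47))))
print('lip edge z19',list(zip(range(-88,-60,1),prof(range(-88,-60,1),[50],19))))
c=np.clip(255*(f['color']/255.)**.9,0,255)
a=cv2.Laplacian(g,cv2.CV_32F)
# side edge of cover along u: gap between y+ side edge line positions
for u in (-60,-30,0,30,60): 
    p=prof([u],np.arange(-58,-50,.5),5); q=prof([u],np.arange(48,58,.5),5); print(u,p,q)
E
```

```text
slab top z47 [(-4, 219), (-2, 220), (0, 219), (2, 219), (4, 101), (6, 46), (8, 56), (10, 60), (12, 64), (14, 68), (16, 70), (18, 54), (20, 52), (22, 72), (24, 98), (26, 219), (28, 219), (30, 219), (32, 220), (34, 220), (36, 220), (38, 221)]
slab y z47 [(-40, 206), (-38, 149), (-36, 150), (-34, 145), (-32, 45), (-30, 58), (-28, 63), (-26, 65), (-24, 65), (-22, 63), (-20, 64), (-18, 63), (-16, 64), (-14, 66), (-12, 66), (-10, 65), (-8, 66), (-6, 65), (-4, 66), (-2, 66), (0, 66), (2, 68), (4, 66), (6, 67), (8, 66), (10, 64), (12, 67), (14, 67), (16, 67), (18, 67), (20, 67), (22, 68), (24, 69), (26, 69), (28, 68), (30, 56), (32, 164), (34, 227), (36, 226), (38, 227), (40, 224)]
lip edge z19 [(-88, 208), (-87, 207), (-86, 207), (-85, 206), (-84, 207), (-83, 207), (-82, 205), (-81, 206), (-80, 207), (-79, 206), (-78, 210), (-77, 211), (-76, 211), (-75, 211), (-74, 213), (-73, 195), (-72, 146), (-71, 111), (-70, 123), (-69, 143), (-68, 192), (-67, 209), (-66, 210), (-65, 210), (-64, 211), (-63, 212), (-62, 214), (-61, 214)]
-60 [106, 120, 134, 137, 136, 135, 135, 134, 132, 132, 136, 138, 13
[... 158 characters left out ...]
 215, 214, 212, 210, 210, 211, 213, 215, 216] [223, 224, 224, 224, 222, 222, 222, 221, 220, 213, 200, 200, 215, 224, 224, 210, 172, 144, 143, 138]
0 [179, 202, 219, 222, 221, 204, 183, 189, 203, 208, 209, 210, 211, 213, 215, 215] [227, 227, 228, 227, 227, 226, 225, 224, 223, 210, 196, 213, 231, 232, 232, 193, 155, 151, 148, 148]
30 [180, 206, 221, 224, 223, 203, 176, 188, 215, 218, 213, 212, 213, 213, 214, 214] [229, 230, 230, 230, 230, 228, 227, 226, 218, 207, 213, 228, 233, 234, 207, 170, 157, 151, 150, 150]
60 [168, 200, 216, 224, 221, 206, 180, 183, 215, 223, 219, 218, 218, 218, 219, 219] [232, 233, 233, 233, 232, 231, 230, 228, 222, 223, 230, 234, 235, 235, 235, 235, 235, 209, 177, 154]
```

```bash
python3 -c "
from workcell import job_done,telemetry
print(telemetry.state()['force']); print(job_done())"
```

```text
[ 0.08486986 -0.5331509  -1.07421301]
the job is handed in; nothing more can be done
None
```

The cover is on the melter, flat and fully home by my last checks, and the job is handed in at about 17 s of the 48 s allowed.

**How it went:** The tool cannot tilt, so I could not hold the grip across its 14 mm with the fingers square to the plate, as the cover_grip note advises. I held it across its 64 mm width instead, so the cover could swing about the jaws. It came off the stand still tilted at about 24°. I tucked the tongue under the lip with the free end raised, then lowered that end in small steps while still holding it. Contact forces stayed at a few newtons. I opened the gripper only once the cover had stopped going down, then lifted clear.

**Last checks, from the wrist picture after letting go:**
- **Free end:** its top face was 5 mm above the ledge just before release, which is the cover's thickness. After release the edge read x = 88 at three points across the width, so it is square to the guard.
- **Grip and sides:** the grip's top is where a flat, home cover puts it. The side edges read +52 and -55, so the cover sits about 1.5 mm off-centre, inside the rims.
- **Arm and bystanders:** the arm was clear, with no contact force. The jar, bowl and spatula were never approached, but I did not measure their positions again afterwards.

**Disagreements:**
- The lip and guard read about 2 mm further along +x than my estimate of the seat, which is within the calibration and the fit.
- On release the tool shifted about 4 mm down and 5 mm back. The checks above were made after that and show the cover in place.
- The tongue under the lip was never seen directly. I infer it from the tip's calculated position and from feeling the end wall.

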